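# Load a filter into a push-latch drawer

### The arm

A 6-joint arm with a two-finger parallel gripper is mounted at the origin on the work surface. World frame = base frame: x ahead of the robot, y to its left, z up, the work surface at z = 0. Lengths are in m, angles in rad, forces in N, time in s.
With the tool pointing down it reaches from about 0.375 to 0.9 m from the base axis. Payload 3.1 kg.
Tool frame: the origin (TCP) lies at the very end of the fingers, on their centre line; the grasp point (between the pads) lies 19 mm behind it; z points along the fingers, y is the line along which they close (so a half turn about z gives the same grasp; the last joint's range is limited). The gripper opens to 87 mm and grips with 3 to 60 N. Pads are 19 mm wide; open, the fingers measure 117 mm over their backs; the gripper's body (75 mm by 190 mm) begins 51 mm behind the grasp point.
Start: joints at [-1.347, 0.527, 1.433, -0, 1.181, -0.178], TCP at [0.244, -0.575, 0.223] pointing down, gripper open.
Joint ranges: [-3.08, 3.08], [-0.75, 2.2], [0.22, 2.44], [-1.43, 4.57], [0, 2.65], [-2.85, 2.85]. Speed limits (rad/s): [2.79, 2.79, 3.14, 3.14, 3.14, 3.14].

### API

Orientations are given as a unit quaternion [x, y, z, w].
In Python, from rig import status, viewer, robot gives the robot as it stands.
- The arm moves only by the tool arm_command, never from a script. Its arguments are lists of equal length, an entry for each row: "delta_rot": the turn, a rotation vector about the tool's x, y, z in degrees, a list of three; "delta_pos": the shift along the tool's x, y, z in m, a list of three; "gripper": the closure, from -1 (fully open) to 1 (shut). In form: {"delta_rot": [[rx, ry, rz], ...], "delta_pos": [[dx, dy, dz], ...], "gripper": [gripper, ...]}. A call has 1 to 12 rows; each row is the pose to reach, as a shift and turn from the pose commanded when the call began, along the tool's axes at that moment; what a row does not reach only later rows make up. A row lasts 1/12 s, in which the tool goes at most 41.7 mm and 7.16 degrees, less where a joint would pass 70% of its speed; a pose out of reach is approached as far as the arm can. A call with a gripper value outside its range is refused whole. The fingers move at their own pace and stop on an object; "grip_force" is the grip in N (left out, the last holds). Time passes only in rows, so rows that repeat a pose let the fingers close. It gives the time, the measured TCP pose, the force, the opening and the grip force at its end, in the units of the state.
- status.get_obs(): the state, without advancing time (a new reading comes with each control period).
- viewer.camera(name): name is "side" or "top" or "wrist"; returns a dict with "pixels" (400x640x3 uint8, blue, green, red), "fx", "fy", "cx", "cy" (pixels), "pose" (4x4, takes a point from camera to world coordinates); the wrist camera has in their place "mount" (4x4, takes a point from camera to tool coordinates, whose origin is the TCP and whose axes are the flange's). Camera axes: x right, y down, z forward; pixel columns grow to the right and rows downward; lengths in m; the calibration is good to about 2 mm. The wrist camera is an equidistant fisheye: a pixel r from the principal point sees the ray r / f radians off the axis. A picture is of the moment at which its call begins: read the wrist's pose just before it. There is no depth.
- robot.hand_in(): hands the job in; it is judged then, once.
The state is a dict: "time": time; "q": joint angles; "joint_velocities": joint speeds; "joint_torque": joint torques, N m; "position": TCP position; "tool_rot": TCP orientation; "ft_force": force on the tool from outside, world axes, zero at the start; "moment": the same for the moment, N m; "grip_width": finger opening in m; "grip_force": force on a finger pad.
Only numpy, scipy, OpenCV 4.12 (cv2) and the standard library are available. Lean on these libraries where they do the work, as an engineer would, in place of code of your own. Each camera call takes 0.05 s, during which the arm holds its last target. There are 200 camera calls.

### The job

The low white filter unit on the bench has a drawer held by a push-push touch latch: gently press its grey front in, feeling for the stop rather than forcing it, and let go so that it springs out. Set the bridge-handled filter cartridge flat in the tray of the open drawer, then gently press the front in again until it latches, leaving the drawer shut with the filter in it. Leave the wafer box, bottle and loupe alone.

Things in the scene. Friction and masses are not known exactly. Their poses are not given: they have to be found in the camera images.
- housing: White enamelled filter unit fixed to the bench, 220 (x) x 150 (y) x 112 mm high, black louvres on top. Origin under its centre, z up; its own -x side is the front, turned roughly to the robot's left (+y), yaw varies. Its drawer sits high in the front. Pressing unit or drawer with over 20 N breaks the latch. Each full press toggles the latch; a short press changes nothing.
- drawer_face (a point): Centre of the outer face (round black mark) of the drawer's grey front block, 32 mm thick, 130 wide, 36 to 104 mm above the bench; moves with it. Point 70 mm above bench, 30 mm proud of the housing when latched. Axes as housing: press along +x, it comes out along -x. The spring pushes out with 3 N when out, 5.5 N when shut; latch up to 3 N more; beyond 10 N is the stop. Moving at 0.1 m/s adds 1.5 N.
- drawer (a joint): Drawer travel in m, growing outward: about 0.002 latched, 0.08 out, negative when pressed in past that. It releases when pressed 7 to 21.5 mm in from latched, and relatches when pressed 6.5 to 21 mm in past it: both hidden, different each time and from each other. A firm stop follows 1 to 2.5 mm deeper. Press slowly to the stop, then back away: it follows, and springs out or latches.
- pocket (a point): Centre of the floor of the shallow tray in the drawer, moves with the drawer, axes as the housing's. It lies 68 mm inward of drawer_face and 46 mm above the bench. The tray is an aluminium pocket 64 mm (x) by 84 mm (y) with 8 mm high rims, fully clear of the housing when the drawer is out.
- filter: Filter cartridge, loose on the bench: black frame 56 mm (x) x 76 mm (y) x 8 mm with a round amber glass, and a steel bridge handle over its middle: a bar 56 mm long along x, 10 mm wide in y, 28 to 38 mm above the underside. Origin in the centre of its underside; z up. Mass about 0.15 kg. It fits the tray with its x along the drawer's x, either way round, 4 mm free on each side.
- wafer_box: Bystander: flat round white plastic box, 110 mm across, 30 mm high; origin under its centre.
- bottle: Bystander: bottle, 60 mm across, 140 mm high; origin under its centre.
- loupe: Bystander: small black loupe, 40 mm across, 40 mm high; origin under its centre.
Mind the look-alikes: they are no part of the job. Leave any red look-alike of the filter alone.

How it is judged:
On the way, in this order (a step that is already met when the one before it is completed fails the run):
1. the drawer has been released and stands fully out (value of joint drawer above 0.07 m), for 0.2 s.
2. the filter lies flat in the tray of the open drawer, let go (x of filter in the frame of pocket between -0.0075 and 0.0075 m and y of filter in the frame of pocket between -0.0075 and 0.0075 m and z of filter in the frame of pocket between -0.003 and 0.003 m and angle between filter's own z axis and vertical below 0.06 rad and value of joint drawer above 0.05 m and contact force between the fingers and filter below 0.1 N and linear speed of filter below 0.02 m/s), for 0.2 s.
At the end, for the whole second after the job is handed in: The drawer is latched shut by itself (travel between -3 and 6 mm, nobody pressing), and the filter lies flat and at rest in its tray (centre within 7.5 mm of the tray's centre each way, underside within 3 mm of the tray floor, tilted under 0.06 rad) (value of joint drawer between -0.003 and 0.006 m and x of filter in the frame of pocket between -0.0075 and 0.0075 m and y of filter in the frame of pocket between -0.0075 and 0.0075 m and z of filter in the frame of pocket between -0.003 and 0.003 m and angle between filter's own z axis and vertical below 0.06 rad and linear speed of filter below 0.01 m/s); the robot touches nothing.
It fails at once if the unit or its drawer is pressed with more than 20 N (contact force between any of the fingers, the arm and housing above 20 N).
It fails at once if a bystander is moved by more than 20 mm (distance of any of wafer_box, bottle, loupe from where it was at the start of the episode above 0.02 m).
It also fails if it takes over 70 s, if anything falls off the work surface, if the arm or the gripper's body presses on something with over 40 N, if the wrist force passes 120 N, or if a joint passes its speed limit or range.

## Working session

There is one attempt and no reset: what is moved stays moved. The work goes in short steps, Python scripts to look and compute and a tool call to move; the robot and the scene stay as the last step left them, time stands still between calls to the robot, and variables do not carry over. Pictures are saved under pics/ and viewed, at most 10 in all, crops included, and the job is handed in when it is done.

Besides the shell and the picture viewer there is one more tool, called after "Call:" as name(argument=value, ...) on one line, values as JSON. arm_command: Moves the arm, as the interface text tells. Its arguments: {"type":"object","properties":{"delta_rot":{"type":"array","items":{"type":"array","items":{"type":"number"}}},"delta_pos":{"type":"array","items":{"type":"array","items":{"type":"number"}}},"gripper":{"type":"array","items":{"type":"number"}},"grip_force":{"type":"number"}},"required":["delta_rot","delta_pos","gripper"]}

```bash
mkdir -p pics; python3 - <<'E'
from rig import status, viewer, robot
import cv2,numpy as np,pickle
o=status.get_obs();print(o)
for n in("top","side"):
    c=viewer.camera(n);cv2.imwrite(f"pics/{n}0.png",c["pixels"]);pickle.dump(c,open(n+"0.pkl","wb"))
    print(n,c["fx"],c["fy"],c["cx"],c["cy"],np.round(c["pose"],4).tolist())
E
```

```text
{'time': 0.0, 'q': array([-1.34754185e+00,  5.28438467e-01,  1.43391445e+00, -2.34935199e-05,
        1.18138909e+00, -1.78526638e-01]), 'joint_velocities': array([-0.00149573, -0.00057043,  0.00078705,  0.00086383,  0.00048833,
        0.00129809]), 'joint_torque': array([-5.29812842e-04, -4.40039062e+01, -1.76592278e+01,  6.31661760e-02,
        5.79477358e-02, -1.60171389e-04]), 'position': array([ 0.24425093, -0.57449493,  0.22158479]), 'tool_rot': array([ 9.79887805e-01,  1.99546323e-01, -3.48918087e-05, -1.07416568e-03]), 'ft_force': array([-0.49660449,  0.24655134,  0.69746391]), 'moment': array([-0.01327175, -0.02218478, -0.01042918]), 'grip_force': 0.0, 'grip_width': 0.08736601333229578}
top 483.26301563752344 483.26301563752344 315.8602586443802 193.32701348347564 [[-0.012, -0.9868, 0.1618, 0.4351], [-0.9999, 0.0134, 0.0073, 0.0273], [-0.0094, -0.1617, -0.9868, 1.3527], [0.0, 0.0, 0.0, 1.0]]
side 381.4113547985361 381.4113547985361 319.48540245791844 196.8696440346096 [[-0.9865, -0.1083, 0.1231, 0.5022], [-0.1624, 0.5406, -0.8255, 0.9095], [0.0228, -0.8343, -0.5509, 0.6639], [0.0, 0.0, 0.0, 1.0]]
```

View pics/top0.png

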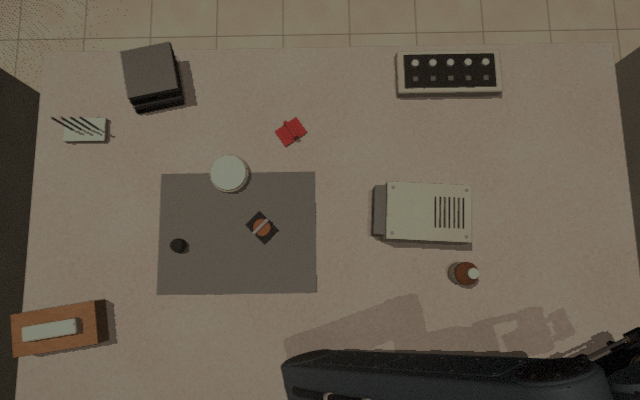

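View pics/side0.png

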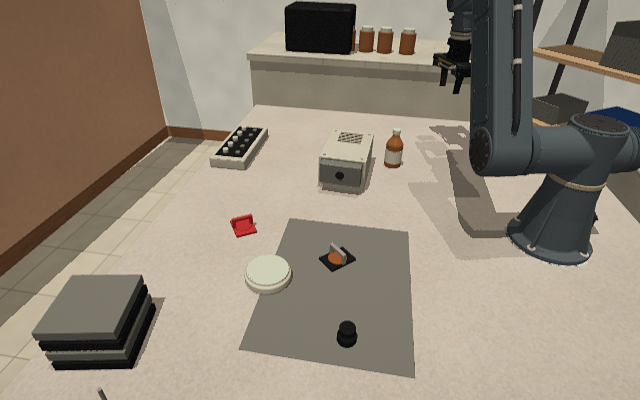

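Top view: the filter (black frame, amber glass, steel bar) is at (262,228). The red look-alike is at (291,132), the wafer box at (229,173), the loupe at (178,245), the bottle at (465,273) and the unit at (428,212), with its grey front at (379,211). In the side view the filter is at (337,258) and the drawer mark at (340,176). I choose the black and amber one and check it with a crop.

```bash
cat > h.py <<'E'
import numpy as np,cv2,pickle
from scipy.spatial.transform import Rotation as R
def cast(c,uv,z):
    uv=np.atleast_2d(np.asarray(uv,float));d=np.c_[(uv[:,0]-c["cx"])/c["fx"],(uv[:,1]-c["cy"])/c["fy"],np.ones(len(uv))]@c["pose"][:3,:3].T
    p=c["pose"][:3,3];return p+d*((z-p[2])/d[:,2:3])
def blob(m,near):
    n,l,s,ce=cv2.connectedComponentsWithStats(m.astype(np.uint8))
    k=1+np.argmin(np.hypot(*(ce[1:]-near).T)+1e3*(s[1:,4]<15));return ce[k],s[k],(l==k)
E
python3 - <<'E'
from h import *
t=pickle.load(open("top0.pkl","rb"));s=pickle.load(open("side0.pkl","rb"))
def box(img,m):
    c=max(cv2.findContours(m.astype(np.uint8),0,2)[0],key=cv2.contourArea);return cv2.minAreaRect(c),cv2.boxPoints(cv2.minAreaRect(c))
im=t["pixels"].astype(int);g=im.mean(2)
# housing top
r=im[165:260,360:490];print("hous px",im[200,400],im[212,379],im[200,366],im[250,430])
hsv=cv2.cvtColor(t["pixels"],cv2.COLOR_BGR2HSV);print(hsv[200,400],hsv[212,379],hsv[200,366])
# filter
w=im[205:250,240:285];dark=(w.mean(2)<45)
am=(w[...,2]-w[...,0]>50)
hs=(w.min(2)>120)
print(dark.sum(),am.sum(),hs.sum())
b,_=box(None,cv2.morphologyEx((dark|am|hs).astype(np.uint8),cv2.MORPH_OPEN,np.ones((2,2))));print(b)
P=cast(t,np.array(_)+[240,205],.008);print("frame",P.round(4),P.mean(0))
yy,xx=np.nonzero(hs);q=np.c_[xx+240,yy+205].astype(float);H=cast(t,q,.038);print("bar",H.mean(0));d=np.linalg.svd(H[:,:2]-H[:,:2].mean(0))[2][0];print(np.degrees(np.arctan2(d[1],d[0])))
# side mark
gs=s["pixels"].astype(int).mean(2);v=np.zeros_like(gs);v[168:184,330:350]=gs[168:184,330:350]<40
ce,st,_=blob(v,(340,176));print("mark",ce,st,cast(s,ce,.07))
A=cv2.resize(t["pixels"][195:260,220:300],None,fx=5,fy=5,interpolation=2);B=cv2.resize(t["pixels"][160:260,360:490],None,fx=3.25,fy=3.25,interpolation=2)
cv2.imwrite("pics/crop1.png",np.hstack([A[:325],B]) [:, :800] if 0 else np.hstack([A,B[:325] if B.shape[0]>=325 else np.pad(B,((0,325-B.shape[0]),(0,0),(0,0)))])[:,:800])
E
```

```text
hous px [108 127 132] [68 78 86] [102 117 129] [101 116 129]
[ 24  46 132] [17 53 86] [ 17  53 129]
293 137 0
((28.000001907348633, 28.0), (12.727920532226562, 19.79899024963379), 45.0)
frame [[0.5389 0.204  0.008 ]
 [0.5775 0.1651 0.008 ]
 [0.552  0.1399 0.008 ]
 [0.5136 0.1788 0.008 ]] [0.54546173 0.1719253  0.008     ]
bar [nan nan nan]
0.0
mark [339.30769231 175.30769231] [335 172   9   8  52] [[ 0.59431609 -0.11210637  0.07      ]]<stdin>:16: RuntimeWarning: Mean of empty slice.
  ret = um.true_divide(
```

View pics/crop1.png

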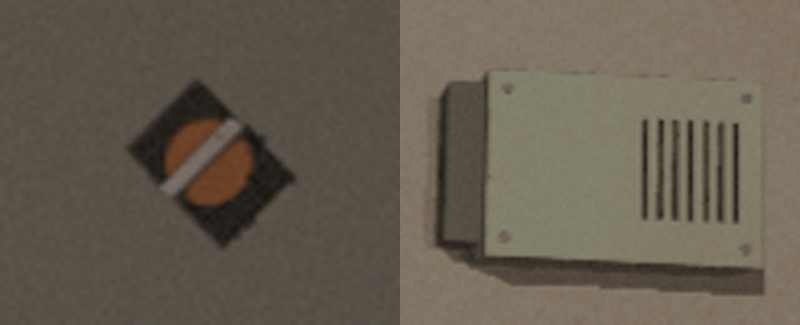

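The crop confirms it: black frame, amber disc, and a bar from about (252,233) to (269,219). The housing's top corners and screws are clear too.

```bash
python3 - <<'E'
from h import *
t=pickle.load(open("top0.pkl","rb"));s=pickle.load(open("side0.pkl","rb"))
A=lambda p:np.array(p)/5+[220,195]-.4
B=lambda p:(np.array(p)-[400,0])/3.25+[360,160]-.35
b=cast(t,A([[162,192],[243,122]]),.038);d=b[1]-b[0];print("bar",b.mean(0),np.linalg.norm(d),np.degrees(np.arctan2(d[1],d[0])))
f=cast(t,A([[197,80],[294,178],[222,246],[127,148]]),.008);print("frame",f.mean(0),[np.linalg.norm(f[i]-f[i-1]).round(3) for i in range(4)])
d=f[0]-f[3]+f[1]-f[2];print(np.degrees(np.arctan2(d[1],d[0])))
for q in([[508,88],[747,98],[746,249],[504,237]],[[489,71],[763,84],[763,267],[486,256]]):
    h=cast(t,B(q),.112);d=h[1]-h[0]+h[2]-h[3];print("h",h.mean(0),[np.linalg.norm(h[i]-h[i-1]).round(3) for i in range(4)],np.degrees(np.arctan2(d[1],d[0])))
fc=cast(t,B([[445,83],[440,243]]),.104);print(fc)
# bar in side view
im=s["pixels"];cv2.imwrite("pics/sf.png",im)
E
```

```text
bar [0.56236248 0.19033298 0.038     ] 0.057972943166364 -49.390773394126256
frame [0.56195028 0.18994077 0.008     ] [np.float64(0.054), np.float64(0.078), np.float64(0.055), np.float64(0.077)]
-46.424143857552764
h [ 0.58789679 -0.25537799  0.112     ] [np.float64(0.12), np.float64(0.191), np.float64(0.121), np.float64(0.19)] -93.40124781583407
h [ 0.58694508 -0.25450074  0.112     ] [np.float64(0.148), np.float64(0.219), np.float64(0.146), np.float64(0.217)] -93.28209039614391
[[ 0.65938057 -0.11480478  0.104     ]
 [ 0.53043175 -0.10680409  0.104     ]]
```

```bash
cat >> h.py <<'E'
def goto(pos,yaw,say=""):
    """shift (tool axes) and turn (deg) from the pose now to TCP pos, pointing down, tool x at yaw deg"""
    from rig import status
    o=status.get_obs();r=R.from_quat(o["tool_rot"]);y=np.radians(yaw)
    T=R.from_matrix(np.c_[[np.cos(y),np.sin(y),0],[np.sin(y),-np.cos(y),0],[0,0,-1]])
    print(say,"t",round(o["time"],2),"pos",o["position"].round(4),"dpos",r.inv().apply(np.array(pos)-o["position"]).round(4),"drot",(r.inv()*T).as_rotvec(degrees=True).round(2),"F",o["ft_force"].round(2))
E
python3 - <<'E'
from h import *
goto([.598,-.06,.22],86.7)
E
```

```text
t 0.1 pos [ 0.2443 -0.5746  0.2217] dpos [ 0.5268 -0.3352  0.0025] drot [ -0.09  -0.08 -63.68] F [-0.01 -0.04 -0.03]
```

Call:
arm_command(delta_rot=[[0,0,-7],[0,0,-14],[0,0,-21],[0,0,-28],[0,0,-35],[0,0,-42],[0,0,-49],[0,0,-56],[-0.1,-0.1,-63.7],[-0.1,-0.1,-63.7],[-0.1,-0.1,-63.7],[-0.1,-0.1,-63.7]], delta_pos=[[0.033,-0.021,0],[0.066,-0.042,0],[0.099,-0.063,0],[0.132,-0.084,0],[0.165,-0.105,0],[0.198,-0.126,0],[0.23,-0.147,0],[0.263,-0.168,0],[0.296,-0.189,0],[0.329,-0.21,0],[0.362,-0.231,0],[0.395,-0.252,0]], gripper=[1,1,1,1,1,1,1,1,1,1,1,1])

```text
time: 1.1
position: [0.51, -0.1868, 0.2223]
tool_rot: [0.727, 0.687, -0.001, 0.001]
ft_force: [-0.2, -0.1, 0.3]
grip_width: 0.0152
grip_force: 0.0
```

```bash
python3 - <<'E'
from h import *
goto([.598,-.06,.22],86.7)
goto([.598,-.06,.062],86.7)
E
```

```text
t 1.1 pos [ 0.51   -0.1868  0.2223] dpos [0.1317 0.0806 0.002 ] drot [-0.    0.11  0.02] F [-0.22 -0.09  0.33]
 t 1.1 pos [ 0.51   -0.1868  0.2223] dpos [0.132  0.0806 0.16  ] drot [-0.    0.11  0.02] F [-0.22 -0.09  0.33]
```

Call:
arm_command(delta_rot=[[0,0,0],[0,0.1,0],[0,0.1,0],[0,0.1,0],[0,0.1,0],[0,0.1,0],[0,0.1,0],[0,0.1,0],[0,0.1,0],[0,0.1,0],[0,0.1,0]], delta_pos=[[0.033,0.02,0],[0.066,0.04,0],[0.099,0.06,0],[0.132,0.08,0],[0.132,0.0806,0.03],[0.132,0.0806,0.06],[0.132,0.0806,0.09],[0.132,0.0806,0.12],[0.132,0.0806,0.145],[0.132,0.0806,0.16],[0.132,0.0806,0.16]], gripper=[1,1,1,1,1,1,1,1,1,1,1])

```text
time: 2.02
position: [0.5944, -0.0611, 0.0582]
tool_rot: [0.727, 0.687, -0.002, -0.003]
ft_force: [0.6, -0.7, -0.9]
grip_width: 0.0007
grip_force: 0.0
```

```bash
python3 - <<'E'
from h import *
goto([.598,-.06,.062],86.7)
from rig import viewer
cv2.imwrite("pics/side1.png",viewer.camera("side")["pixels"][90:240,240:460].repeat(3,0).repeat(3,1))
E
```

```text
t 2.02 pos [ 0.5944 -0.0611  0.0582] dpos [ 0.0013  0.0035 -0.0038] drot [-0.46 -0.08  0.02] F [ 0.63 -0.66 -0.93]
```

View pics/side1.png

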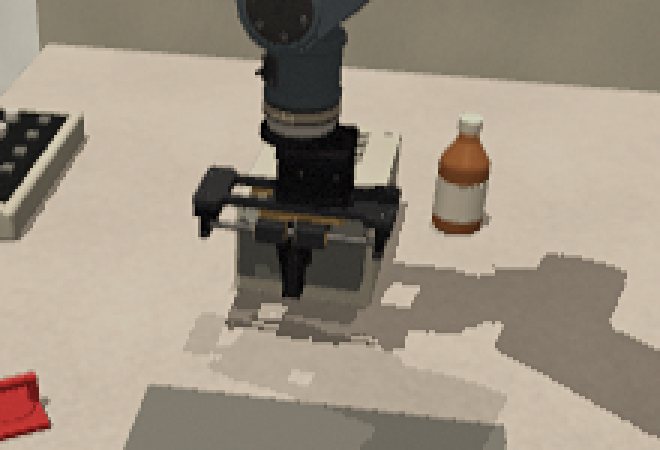

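The closed fingers stand centred in front of the grey face, about 45 mm clear. The bottle is untouched. Approaching along tool -x.

Call:
arm_command(delta_rot=[[0,0,0],[0,0,0],[0,0,0],[0,0,0],[0,0,0],[0,0,0],[0,0,0],[0,0,0],[0,0,0],[0,0,0],[0,0,0],[0,0,0]], delta_pos=[[-0.008,0,0],[-0.016,0,0],[-0.022,0,0],[-0.028,0,0],[-0.032,0,0],[-0.036,0,0],[-0.038,0,0],[-0.04,0,0],[-0.042,0,0],[-0.044,0,0],[-0.046,0,0],[-0.048,0,0]], gripper=[1,1,1,1,1,1,1,1,1,1,1,1])

```text
time: 3.07
position: [0.5949, -0.1079, 0.0626]
tool_rot: [0.727, 0.686, 0.001, -0.001]
ft_force: [1.3, 6.3, 3.1]
grip_width: 0.0009
grip_force: 3.1
```

Call:
arm_command(delta_rot=[[0,0,0],[0,0,0],[0,0,0],[0,0,0],[0,0,0]], delta_pos=[[-0.001,0,0],[-0.002,0,0],[-0.003,0,0],[-0.004,0,0],[-0.005,0,0]], gripper=[1,1,1,1,1])

```text
time: 3.48
position: [0.5945, -0.1128, 0.0625]
tool_rot: [0.727, 0.686, 0.001, -0.001]
ft_force: [0.7, 5.6, 2.3]
grip_width: 0.0008
grip_force: 2.9
```

Call:
arm_command(delta_rot=[[0,0,0],[0,0,0],[0,0,0]], delta_pos=[[-0.001,0,0],[-0.002,0,0],[-0.003,0,0]], gripper=[1,1,1])

```text
time: 3.73
position: [0.5944, -0.114, 0.0625]
tool_rot: [0.728, 0.686, 0.002, -0.002]
ft_force: [3.2, 12.8, 3.8]
grip_width: 0.0002
grip_force: 6.6
```

Call:
arm_command(delta_rot=[[0,0,0],[0,0,0]], delta_pos=[[-0.001,0,0],[-0.002,0,0]], gripper=[1,1])

```text
time: 3.9
position: [0.5944, -0.1145, 0.0626]
tool_rot: [0.728, 0.686, 0.003, -0.003]
ft_force: [3.3, 16.5, 3.8]
grip_width: 0.0004
grip_force: 8.8
```

Call:
arm_command(delta_rot=[[0,0,0],[0,0,0]], delta_pos=[[-0.001,0,0],[-0.0015,0,0]], gripper=[1,1])

```text
time: 4.07
position: [0.5944, -0.1148, 0.0626]
tool_rot: [0.728, 0.686, 0.003, -0.003]
ft_force: [4.5, 20.3, 4.3]
grip_width: 0.0004
grip_force: 9.9
```

That hit the firm stop, and harder than I meant: I sent those presses as a batch without reading the force in between. Backing off now; from here it's one short press per call.

Call:
arm_command(delta_rot=[[0,0,0],[0,0,0],[0,0,0],[0,0,0],[0,0,0],[0,0,0],[0,0,0],[0,0,0],[0,0,0],[0,0,0],[0,0,0],[0,0,0]], delta_pos=[[0.006,0,0],[0.012,0,0],[0.02,0,0],[0.03,0,0],[0.04,0,0],[0.05,0,0],[0.06,0,0],[0.07,0,0],[0.08,0,0],[0.095,0,0],[0.115,0,0],[0.135,0,0]], gripper=[1,1,1,1,1,1,1,1,1,1,1,1])

```text
time: 5.07
position: [0.6016, 0.0136, 0.0619]
tool_rot: [0.727, 0.686, -0.001, 0.001]
ft_force: [-0.3, 0.3, 0.7]
grip_width: 0.0003
grip_force: 0.0
```

```bash
python3 - <<'E'
from h import *
from rig import viewer
goto([.5,.10,.22],86.7)
s=viewer.camera("side")["pixels"][90:290,240:460];t=viewer.camera("top")["pixels"][130:330,230:490]
cv2.imwrite("pics/p2.png",np.hstack([cv2.resize(x,None,fx=1.6,fy=1.6) for x in (s,t)]))
E
```

```text
t 5.07 pos [0.6016 0.0136 0.0619] dpos [ 0.0801 -0.1064 -0.1582] drot [-0.    0.09  0.  ] F [-0.27  0.34  0.69]
```

View pics/p2.png

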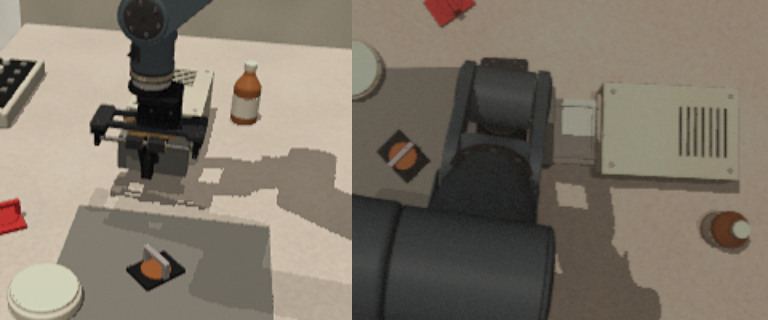

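The drawer is out: the tray shows in the top crop between the arm and the housing. Next I rise and go over the filter.

```bash
python3 - <<'E'
from h import *
goto([.562,.19,.14],132)
E
```

```text
t 5.17 pos [0.6011 0.0159 0.0619] dpos [ 0.1717 -0.0485 -0.0782] drot [-6.000e-02  2.000e-02 -4.508e+01] F [-1.   -0.3   1.06]
```

Call:
arm_command(delta_rot=[[0,0,0],[0,0,0],[0,0,-6],[0,0,-12],[0,0,-18],[0,0,-24],[0,0,-30],[0,0,-36],[0,0,-42],[0,0,-45],[0,0,-45],[0,0,-45]], delta_pos=[[0,0,-0.035],[0.01,0,-0.07],[0.03,-0.01,-0.078],[0.055,-0.016,-0.078],[0.08,-0.022,-0.078],[0.105,-0.03,-0.078],[0.13,-0.037,-0.078],[0.15,-0.043,-0.078],[0.165,-0.047,-0.078],[0.172,-0.049,-0.078],[0.172,-0.049,-0.078],[0.172,-0.049,-0.078]], gripper=[-0.3,-0.3,-0.3,-0.3,-0.3,-0.3,-0.3,-0.3,-0.3,-0.3,-0.3,-0.3])

```text
time: 6.17
position: [0.5627, 0.1874, 0.1399]
tool_rot: [0.409, 0.912, -0.001, 0.0]
ft_force: [0.3, 0.1, 0.5]
grip_width: 0.0562
grip_force: 0.0
```

```bash
python3 - <<'E'
from h import *
from rig import viewer,status
goto([.562,.19,.014],132)
o=status.get_obs();c=viewer.camera("wrist");c["p"]=o["position"];c["q"]=o["tool_rot"];pickle.dump(c,open("w1.pkl","wb"));print(c["fx"],c["cx"],c["cy"],c["mount"].round(3),o["grip_width"])
cv2.imwrite("pics/w1.png",c["pixels"])
E
```

```text
t 6.17 pos [0.5627 0.1874 0.1399] dpos [0.0026 0.0013 0.1259] drot [-0.05  0.08 -0.32] F [0.3  0.05 0.46]
309.70691628693146 314.6675626578253 197.33369700440392 [[ 0.    -0.958 -0.286  0.078]
 [ 1.    -0.     0.001  0.   ]
 [-0.001 -0.286  0.958 -0.162]
 [ 0.     0.     0.     1.   ]] 0.05621242256961771
```

View pics/w1.png

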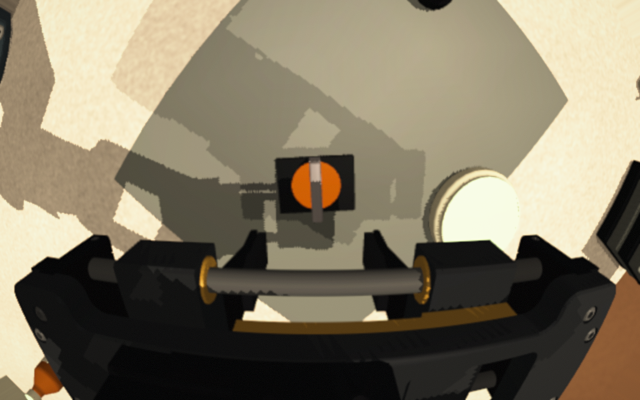

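The wrist view has the frame's corners at (275,158), (353,155), (355,210) and (279,213). The bar runs from (315,157) to (318,221), between the fingers. The wafer box is at (482,213), clear of the fingers.

```bash
cat >> h.py <<'E'
def wcast(c,uv,z):
    uv=np.atleast_2d(np.asarray(uv,float))-[c["cx"],c["cy"]];r=np.hypot(*uv.T);th=r/c["fx"]
    d=np.c_[uv/r[:,None]*np.sin(th)[:,None],np.cos(th)];T=np.eye(4);T[:3,:3]=R.from_quat(c["q"]).as_matrix();T[:3,3]=c["p"];T=T@c["mount"]
    d=d@T[:3,:3].T;return T[:3,3]+d*((z-T[2,3])/d[:,2:3])
E
python3 - <<'E'
from h import *
c=pickle.load(open("w1.pkl","rb"))
f=wcast(c,[[275,158],[353,155],[355,210],[279,213]],.008);b=wcast(c,[[315,157],[318,221]],.038)
hsv=cv2.cvtColor(c["pixels"],cv2.COLOR_BGR2HSV)
a=lambda d:np.degrees(np.arctan2(d[1],d[0]))
print(f.mean(0),[np.linalg.norm(f[i]-f[i-1]).round(3) for i in range(4)],a(f[0]-f[3]),a(f[1]-f[2]),a(f[0]-f[1])-90)
print(b.mean(0),np.linalg.norm(b[0]-b[1]),a(b[0]-b[1]))
goto([f.mean(0)[0],f.mean(0)[1],.014],132)
E
```

```text
[0.56161735 0.19039494 0.008     ] [np.float64(0.056), np.float64(0.075), np.float64(0.056), np.float64(0.077)] 133.9145251359489 135.60816185875208 -226.08489236695797
[0.56038979 0.19304911 0.038     ] 0.0588319206201976 134.37073629715258
 t 6.22 pos [0.5629 0.187  0.14  ] dpos [0.0035 0.0014 0.126 ] drot [-0.04  0.08 -0.37] F [-0.2  -0.84 -0.48]
```

Call:
arm_command(delta_rot=[[0,0,-1],[0,0,-2.5],[0,0,-2.5],[0,0,-2.5],[0,0,-2.5],[0,0,-2.5],[0,0,-2.5],[0,0,-2.5],[0,0,-2.5],[0,0,-2.5],[0,0,-2.5],[0,0,-2.5]], delta_pos=[[0.004,0.0013,0.025],[0.004,0.0013,0.05],[0.004,0.0013,0.075],[0.004,0.0013,0.095],[0.004,0.0013,0.11],[0.004,0.0013,0.12],[0.004,0.0013,0.124],[0.004,0.0013,0.124],[0.004,0.0013,0.124],[0.004,0.0013,0.124],[0.004,0.0013,0.124],[0.004,0.0013,0.124]], gripper=[-0.3,-0.3,-0.3,-0.3,-0.3,-0.3,-0.3,-0.3,1,1,1,1], grip_force=15)

```text
time: 7.22
position: [0.5617, 0.1919, 0.0171]
tool_rot: [0.389, 0.921, 0.0, 0.001]
ft_force: [-0.2, -0.2, -0.7]
grip_width: 0.0375
grip_force: 0.0
```

Call:
arm_command(delta_rot=[[0,0,0],[0,0,0],[0,0,0],[0,0,0],[0,0,0],[0,0,0],[0,0,0],[0,0,0],[0,0,0]], delta_pos=[[0,0,0],[0,0,0],[0,0,0],[0,0,0],[0,0,-0.02],[0,0,-0.05],[0,0,-0.08],[0,0,-0.12],[0,0,-0.12]], gripper=[1,1,1,1,1,1,1,1,1])

```text
time: 7.97
position: [0.5656, 0.1927, 0.1429]
tool_rot: [0.389, 0.921, 0.003, 0.006]
ft_force: [2.9, 1.3, -1.3]
grip_width: 0.0099
grip_force: 15.1
```

```bash
python3 - <<'E'
from h import *
from rig import viewer,status
o=status.get_obs();print(o["grip_width"],o["ft_force"])
t=viewer.camera("top");pickle.dump(t,open("top1.pkl","wb"))
c=viewer.camera("wrist");c["p"]=o["position"];c["q"]=o["tool_rot"];pickle.dump(c,open("w2.pkl","wb"))
cv2.imwrite("pics/p3.png",np.hstack([cv2.resize(c["pixels"][100:300,200:440],None,fx=1.6,fy=1.6),cv2.resize(t["pixels"][170:270,330:460],None,fx=3.2,fy=3.2)]))
E
```

```text
0.009880028065731768 [ 2.86588651  1.25577991 -1.27420626]
```

View pics/p3.png

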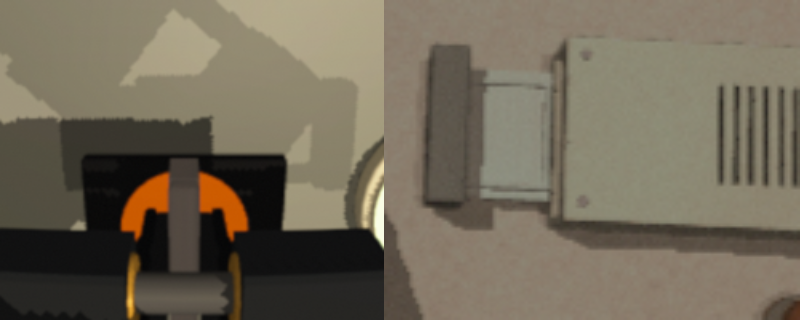

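Filter held: bar between the pads at 9.9 mm opening, frame level. The right crop shows the open tray with corners at about (485,72), (550,74), (547,202) and (480,197).

```bash
python3 - <<'E'
from h import *
t=pickle.load(open("top1.pkl","rb"));w=pickle.load(open("w2.pkl","rb"))
B=lambda p:(np.array(p)-[384,0])/3.2+[330,170]-.35
p=cast(t,B([[485,72],[550,74],[547,202],[480,197]]),.054);a=lambda d:np.degrees(np.arctan2(d[1],d[0]))
print("tray",p.mean(0),[np.linalg.norm(p[i]-p[i-1]).round(3) for i in range(4)])
f=cast(t,B([[430,45],[425,203]]),.104);print("face",f.mean(0),a(f[1]-f[0])+90)
u=np.array([np.cos(np.radians(-93.3)),np.sin(np.radians(-93.3)),0]);print("pocket from face",f.mean(0)+.068*u)
e=wcast(w,[[251.3,196.9],[378.8,196.9]],w["p"][2]-.008);print((R.from_quat(w["q"]).inv().apply(e-w["p"])).round(4))
goto([.596,-.105,.15],86.7)
E
```

```text
tray [ 0.59457825 -0.1107532   0.054     ] [np.float64(0.107), np.float64(0.055), np.float64(0.109), np.float64(0.056)]
face [ 0.59960774 -0.03423692  0.104     ] 266.99016641756003
pocket from face [ 0.59569339 -0.10212416  0.104     ]
[[ 0.0275 -0.0363  0.0074]
 [ 0.0273  0.0376  0.0082]]
 t 8.07 pos [0.562  0.192  0.1377] dpos [-0.2366 -0.1828 -0.0121] drot [ 0.23  0.09 47.53] F [-0.1   0.12 -1.92]
```

```bash
python3 - <<'E'
from h import *
goto([.590,-.20,.24],86.7)
E
```

```text
t 8.07 pos [0.562  0.192  0.1377] dpos [-0.3007 -0.253  -0.1021] drot [ 0.23  0.09 47.53] F [-0.1   0.12 -1.92]
```

Call:
arm_command(delta_rot=[[0,0,2],[0,0,6],[0,0,10],[0,0,15],[0,0,20],[0,0,25],[0,0,30],[0,0,35],[0,0,40],[0,0,45],[0,0,47.5],[0,0,47.5]], delta_pos=[[-0.01,-0.008,-0.03],[-0.03,-0.025,-0.06],[-0.055,-0.046,-0.08],[-0.08,-0.067,-0.1],[-0.105,-0.088,-0.102],[-0.13,-0.109,-0.102],[-0.155,-0.13,-0.102],[-0.18,-0.151,-0.102],[-0.205,-0.172,-0.102],[-0.23,-0.193,-0.102],[-0.255,-0.214,-0.102],[-0.275,-0.232,-0.102]], gripper=[1,1,1,1,1,1,1,1,1,1,1,1])

```text
time: 9.07
position: [0.5853, -0.169, 0.2356]
tool_rot: [0.728, 0.686, -0.001, -0.002]
ft_force: [-0.0, -0.4, -1.1]
grip_width: 0.0095
grip_force: 15.1
```

Call:
arm_command(delta_rot=[[0,0,0],[0,0,0],[0,0,0],[0,0,0],[0,0,0],[0,0,0]], delta_pos=[[-0.01,-0.005,0],[-0.02,-0.01,0],[-0.033,-0.005,0],[-0.033,-0.005,0],[-0.033,-0.005,0],[-0.033,-0.005,0]], gripper=[1,1,1,1,1,1])

```text
time: 9.57
position: [0.5797, -0.1985, 0.2382]
tool_rot: [0.727, 0.687, 0.0, -0.0]
ft_force: [-0.1, 0.4, -2.4]
grip_width: 0.0097
grip_force: 15.1
```

```bash
python3 - <<'E'
from h import *
from rig import viewer,status
goto([.590,-.20,.24],86.7)
o=status.get_obs();c=viewer.camera("wrist");c["p"]=o["position"];c["q"]=o["tool_rot"];pickle.dump(c,open("w3.pkl","wb"))
cv2.imwrite("pics/w3.png",cv2.resize(c["pixels"][0:250,160:480],None,fx=2.4,fy=2.4))
E
```

```text
t 9.57 pos [ 0.5797 -0.1985  0.2382] dpos [-0.0009  0.0104 -0.0018] drot [ 0.   -0.02  0.07] F [-0.08  0.38 -2.38]
```

View pics/w3.png

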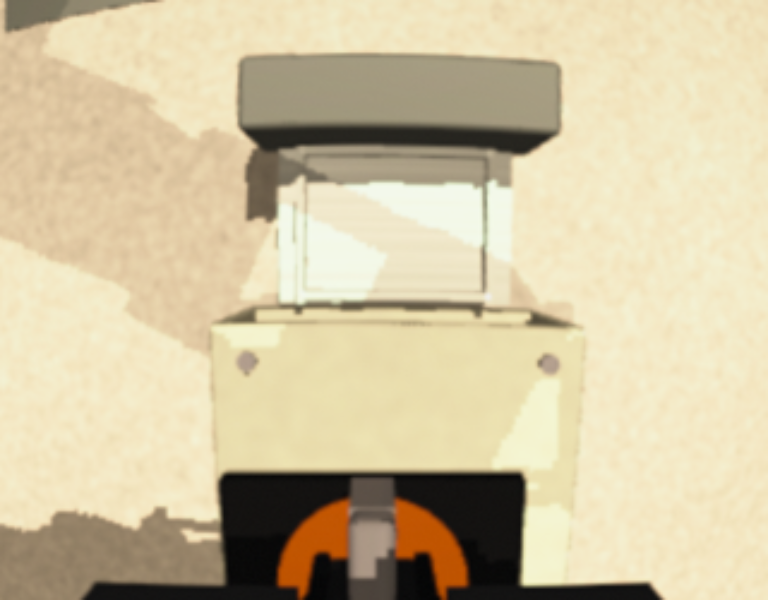

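The wrist view has the grey front at the top, with the tray floor corners at crop (305,155), (485,158), (485,292) and (305,290). The held filter is at the bottom with its front edge from (222,474) to (524,474).

```bash
python3 - <<'E'
from h import *
w=pickle.load(open("w3.pkl","rb"));K=lambda p:np.array(p)/2.4+[160,0]-.3
a=lambda d:np.degrees(np.arctan2(d[1],d[0]))
p=wcast(w,K([[305,155],[485,158],[485,292],[305,290]]),.046);print("floor",p.mean(0),[np.linalg.norm(p[i]-p[i-1]).round(4) for i in range(4)],a(p[1]-p[0]),a(p[2]-p[3]))
f=wcast(w,K([[240,58],[560,63],[528,150],[262,150]]),.104);print("front block top edge",f[:2].mean(0),a(f[1]-f[0]),np.linalg.norm(f[1]-f[0]))
s=wcast(w,K([[247,362],[549,364]]),.112);print("screws",s.mean(0),np.linalg.norm(s[1]-s[0]),a(s[1]-s[0]))
e=wcast(w,K([[222,474],[524,474]]),w["p"][2]-.008);print("filter",(R.from_quat(w["q"]).inv().apply(e-w["p"])).round(4))
goto([*p.mean(0)[:2],.12],86.7)
E
```

```text
floor [ 0.59692885 -0.10343533  0.046     ] [np.float64(0.0648), np.float64(0.0845), np.float64(0.0646), np.float64(0.0855)] -3.7002694787070123 -3.5660283599993523
front block top edge [ 0.6011725  -0.03741326  0.104     ] -3.356632252680013 0.1275917306553995
screws [ 0.59332814 -0.16085423  0.112     ] 0.11953248791948995 -3.393635883231639
filter [[ 0.0277 -0.0353  0.008 ]
 [ 0.0277  0.0378  0.008 ]]
 t 9.62 pos [ 0.5797 -0.1984  0.2383] dpos [0.0957 0.0119 0.1183] drot [ 0.01 -0.01  0.1 ] F [-0.08  0.66 -1.29]
```

Call:
arm_command(delta_rot=[[0,0,0],[0,0,0],[0,0,0.2],[0,0,0.2],[0,0,0.2],[0,0,0.2],[0,0,0.2],[0,0,0.2],[0,0,0.2],[0,0,0.2],[0,0,0.2]], delta_pos=[[0.02,0.003,0],[0.05,0.007,0],[0.08,0.011,0],[0.096,0.011,0.01],[0.096,0.011,0.04],[0.096,0.011,0.07],[0.096,0.011,0.1],[0.096,0.011,0.125],[0.096,0.011,0.14],[0.096,0.011,0.14],[0.096,0.011,0.14]], gripper=[1,1,1,1,1,1,1,1,1,1,1])

```text
time: 10.53
position: [0.5959, -0.1035, 0.0979]
tool_rot: [0.728, 0.686, -0.0, -0.0]
ft_force: [0.1, -0.6, -1.7]
grip_width: 0.0098
grip_force: 15.1
```

```bash
python3 - <<'E'
from h import *
goto([.5959,-.1033,.062],86.6)
E
```

```text
t 10.53 pos [ 0.5959 -0.1035  0.0979] dpos [0.0002 0.0001 0.0359] drot [-0.06 -0.01 -0.01] F [ 0.05 -0.58 -1.7 ]
```

Call:
arm_command(delta_rot=[[0,0,0],[0,0,0],[0,0,0],[0,0,0],[0,0,0],[0,0,0],[0,0,0],[0,0,0]], delta_pos=[[0,0,0.006],[0,0,0.012],[0,0,0.017],[0,0,0.022],[0,0,0.026],[0,0,0.03],[0,0,0.032],[0,0,0.034]], gripper=[1,1,1,1,1,1,1,1])

```text
time: 11.2
position: [0.5961, -0.1046, 0.064]
tool_rot: [0.728, 0.685, -0.0, 0.0]
ft_force: [-0.0, 0.0, -1.8]
grip_width: 0.0098
grip_force: 15.1
```

Call:
arm_command(delta_rot=[[0,0,0],[0,0,0],[0,0,0]], delta_pos=[[0,0,0.001],[0,0,0.0015],[0,0,0.0015]], gripper=[1,1,1])

```text
time: 11.45
position: [0.5962, -0.1046, 0.0628]
tool_rot: [0.728, 0.685, -0.0, 0.0]
ft_force: [-0.1, -0.6, -1.7]
grip_width: 0.0095
grip_force: 15.1
```

Call:
arm_command(delta_rot=[[0,0,0],[0,0,0],[0,0,0]], delta_pos=[[0.0005,0,0.0005],[0.001,0,0.001],[0.001,0,0.001]], gripper=[1,1,1])

```text
time: 11.7
position: [0.5966, -0.1042, 0.0626]
tool_rot: [0.728, 0.685, -0.0, 0.001]
ft_force: [-2.2, -1.9, 3.3]
grip_width: 0.0099
grip_force: 15.0
```

Call:
arm_command(delta_rot=[[0,0,0],[0,0,0],[0,0,0],[0,0,0],[0,0,0],[0,0,0],[0,0,0],[0,0,0],[0,0,0],[0,0,0],[0,0,0],[0,0,0]], delta_pos=[[0,0,0],[0,0,0],[0,0,0],[0,0,0],[0,0,0],[0,0,-0.01],[0,0,-0.03],[0,0,-0.06],[0,0,-0.09],[0,0,-0.12],[0,0,-0.15],[0,0,-0.18]], gripper=[0.2,0.2,0.2,0.2,0.2,0.2,0.2,0.2,0.2,0.2,0.2,0.2])

```text
time: 12.7
position: [0.5959, -0.1033, 0.2441]
tool_rot: [0.728, 0.685, 0.0, 0.001]
ft_force: [0.5, -1.4, -0.8]
grip_width: 0.0349
grip_force: 0.0
```

```bash
python3 - <<'E'
from h import *
goto([.588,-.19,.24],86.6)
E
```

```text
t 12.7 pos [ 0.5959 -0.1033  0.2441] dpos [-0.0871 -0.0026  0.0041] drot [ 0.06  0.03 -0.08] F [ 0.5  -1.35 -0.84]
```

Same vantage as before, to check the placing.

Call:
arm_command(delta_rot=[[0,0,0],[0,0,0],[0,0,0],[0,0,0],[0,0,0]], delta_pos=[[-0.03,0,0],[-0.06,0,0],[-0.087,0,0],[-0.087,0,0],[-0.087,0,0]], gripper=[1,1,1,1,1])

```text
time: 13.12
position: [0.5907, -0.1916, 0.2424]
tool_rot: [0.729, 0.684, 0.0, 0.001]
ft_force: [-0.5, 0.0, 0.7]
grip_width: 0.0091
grip_force: 0.0
```

```bash
python3 - <<'E'
from h import *
from rig import viewer,status
goto([.602,.012,.24],86.6)
o=status.get_obs();c=viewer.camera("wrist");c["p"]=o["position"];c["q"]=o["tool_rot"];pickle.dump(c,open("w4.pkl","wb"))
cv2.imwrite("pics/w4.png",cv2.resize(c["pixels"][0:250,160:480],None,fx=2.4,fy=2.4))
E
```

```text
t 13.12 pos [ 0.5907 -0.1916  0.2424] dpos [ 0.2039 -0.0016  0.0024] drot [ 0.07  0.02 -0.23] F [-0.47  0.02  0.69]
```

View pics/w4.png

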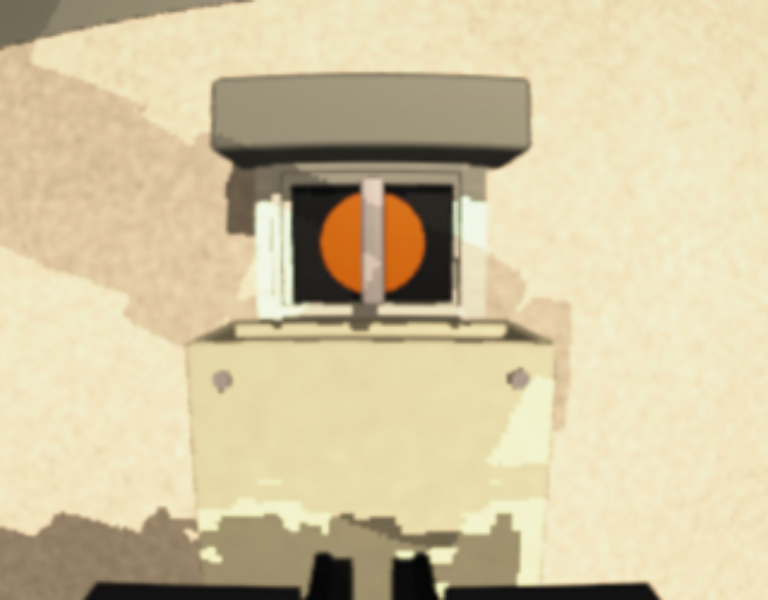

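The filter lies level inside the tray (crop frame (292,184) to (453,303)) with a gap on every side. Next: in front of the face, then down.

Call:
arm_command(delta_rot=[[0,0,0],[0,0,0],[0,0,0],[0,0,0],[0,0,0],[0,0,0],[0,0,0],[0,0,0],[0,0,0],[0,0,0],[0,0,0],[0,0,0]], delta_pos=[[0.035,0,0],[0.07,0,0],[0.105,0,0],[0.14,0,0],[0.175,0,0],[0.204,-0.001,0],[0.204,-0.001,0.04],[0.204,-0.001,0.08],[0.204,-0.001,0.12],[0.204,-0.001,0.155],[0.204,-0.001,0.18],[0.204,-0.001,0.18]], gripper=[1,1,1,1,1,1,1,1,1,1,1,1])

```text
time: 14.17
position: [0.5975, 0.0155, 0.0565]
tool_rot: [0.728, 0.686, -0.004, -0.005]
ft_force: [-1.5, -0.4, 0.1]
grip_width: 0.0005
grip_force: 0.0
```

```bash
python3 - <<'E'
from h import *
goto([.602,.012,.062],86.6)
E
```

```text
t 14.17 pos [0.5975 0.0155 0.0565] dpos [-0.0032  0.0047 -0.0055] drot [-0.67 -0.06  0.02] F [-1.5  -0.41  0.06]
```

Call:
arm_command(delta_rot=[[0,0,0],[0,0,0],[0,0,0],[0,0,0],[0,0,0],[0,0,0],[0,0,0],[0,0,0],[0,0,0],[0,0,0],[0,0,0],[0,0,0]], delta_pos=[[-0.004,0,0],[-0.01,0,0],[-0.016,0,0],[-0.022,0,0],[-0.027,0,0],[-0.03,0,0],[-0.033,0,0],[-0.036,0,0],[-0.039,0,0],[-0.042,0,0],[-0.045,0,0],[-0.048,0,0]], gripper=[1,1,1,1,1,1,1,1,1,1,1,1])

```text
time: 15.17
position: [0.5995, -0.0341, 0.0619]
tool_rot: [0.728, 0.685, 0.0, 0.0]
ft_force: [0.3, 3.4, 2.6]
grip_width: 0.0006
grip_force: 1.9
```

Call:
arm_command(delta_rot=[[0,0,0],[0,0,0],[0,0,0],[0,0,0],[0,0,0],[0,0,0],[0,0,0],[0,0,0],[0,0,0],[0,0,0],[0,0,0],[0,0,0]], delta_pos=[[-0.003,0,0],[-0.007,0,0],[-0.011,0,0],[-0.015,0,0],[-0.019,0,0],[-0.023,0,0],[-0.027,0,0],[-0.031,0,0],[-0.035,0,0],[-0.039,0,0],[-0.043,0,0],[-0.046,0,0]], gripper=[1,1,1,1,1,1,1,1,1,1,1,1])

```text
time: 16.17
position: [0.5966, -0.0797, 0.0618]
tool_rot: [0.729, 0.685, 0.001, -0.0]
ft_force: [1.3, 10.0, 4.0]
grip_width: 0.0006
grip_force: 4.6
```

Call:
arm_command(delta_rot=[[0,0,0],[0,0,0],[0,0,0],[0,0,0],[0,0,0],[0,0,0],[0,0,0],[0,0,0],[0,0,0],[0,0,0],[0,0,0],[0,0,0]], delta_pos=[[-0.002,0,0],[-0.004,0,0],[-0.006,0,0],[-0.008,0,0],[-0.01,0,0],[-0.012,0,0],[-0.014,0,0],[-0.016,0,0],[-0.018,0,0],[-0.02,0,0],[-0.022,0,0],[-0.024,0,0]], gripper=[1,1,1,1,1,1,1,1,1,1,1,1])

```text
time: 17.17
position: [0.595, -0.104, 0.0618]
tool_rot: [0.728, 0.685, 0.0, -0.0]
ft_force: [0.3, 6.8, 3.0]
grip_width: 0.0004
grip_force: 3.4
```

Call:
arm_command(delta_rot=[[0,0,0],[0,0,0],[0,0,0],[0,0,0],[0,0,0]], delta_pos=[[-0.001,0,0],[-0.002,0,0],[-0.003,0,0],[-0.004,0,0],[-0.005,0,0]], gripper=[1,1,1,1,1])

```text
time: 17.58
position: [0.5947, -0.109, 0.0618]
tool_rot: [0.728, 0.685, 0.0, -0.0]
ft_force: [1.3, 7.6, 4.9]
grip_width: 0.0003
grip_force: 3.4
```

Call:
arm_command(delta_rot=[[0,0,0],[0,0,0],[0,0,0]], delta_pos=[[-0.0007,0,0],[-0.0014,0,0],[-0.002,0,0]], gripper=[1,1,1])

```text
time: 17.83
position: [0.5946, -0.111, 0.0618]
tool_rot: [0.728, 0.685, 0.0, -0.0]
ft_force: [1.5, 6.8, 3.4]
grip_width: 0.0008
grip_force: 3.3
```

Call:
arm_command(delta_rot=[[0,0,0],[0,0,0],[0,0,0]], delta_pos=[[-0.0007,0,0],[-0.0014,0,0],[-0.002,0,0]], gripper=[1,1,1])

```text
time: 18.08
position: [0.5945, -0.113, 0.0618]
tool_rot: [0.728, 0.685, 0.0, -0.0]
ft_force: [1.3, 6.6, 3.8]
grip_width: 0.0003
grip_force: 3.3
```

Call:
arm_command(delta_rot=[[0,0,0],[0,0,0],[0,0,0]], delta_pos=[[-0.0007,0,0],[-0.0014,0,0],[-0.002,0,0]], gripper=[1,1,1])

```text
time: 18.33
position: [0.5943, -0.1149, 0.0618]
tool_rot: [0.728, 0.685, 0.0, -0.0]
ft_force: [1.4, 6.6, 3.8]
grip_width: 0.0003
grip_force: 3.4
```

Call:
arm_command(delta_rot=[[0,0,0],[0,0,0],[0,0,0]], delta_pos=[[-0.0007,0,0],[-0.0014,0,0],[-0.002,0,0]], gripper=[1,1,1])

```text
time: 18.58
position: [0.5943, -0.1169, 0.0618]
tool_rot: [0.728, 0.685, 0.0, -0.0]
ft_force: [1.5, 5.9, 3.3]
grip_width: 0.0003
grip_force: 3.4
```

Call:
arm_command(delta_rot=[[0,0,0],[0,0,0],[0,0,0]], delta_pos=[[-0.0007,0,0],[-0.0014,0,0],[-0.002,0,0]], gripper=[1,1,1])

```text
time: 18.83
position: [0.5941, -0.1189, 0.0618]
tool_rot: [0.728, 0.685, 0.0, -0.0]
ft_force: [1.9, 6.0, 3.1]
grip_width: -0.0003
grip_force: 3.3
```

Call:
arm_command(delta_rot=[[0,0,0],[0,0,0],[0,0,0]], delta_pos=[[-0.0007,0,0],[-0.0014,0,0],[-0.002,0,0]], gripper=[1,1,1])

```text
time: 19.08
position: [0.5939, -0.1212, 0.0618]
tool_rot: [0.728, 0.685, 0.0, -0.0]
ft_force: [0.6, 6.6, 3.7]
grip_width: 0.0002
grip_force: 3.2
```

Call:
arm_command(delta_rot=[[0,0,0],[0,0,0],[0,0,0]], delta_pos=[[-0.0007,0,0],[-0.0014,0,0],[-0.002,0,0]], gripper=[1,1,1])

```text
time: 19.33
position: [0.5938, -0.1229, 0.0618]
tool_rot: [0.728, 0.685, 0.0, -0.0]
ft_force: [1.1, 6.8, 3.6]
grip_width: 0.0004
grip_force: 3.3
```

Call:
arm_command(delta_rot=[[0,0,0],[0,0,0],[0,0,0]], delta_pos=[[-0.0007,0,0],[-0.0014,0,0],[-0.002,0,0]], gripper=[1,1,1])

```text
time: 19.58
position: [0.5938, -0.1244, 0.0618]
tool_rot: [0.728, 0.685, 0.001, -0.001]
ft_force: [1.7, 8.8, 4.1]
grip_width: 0.0003
grip_force: 4.7
```

Call:
arm_command(delta_rot=[[0,0,0],[0,0,0]], delta_pos=[[-0.0005,0,0],[-0.001,0,0]], gripper=[1,1])

```text
time: 19.75
position: [0.5937, -0.1247, 0.0618]
tool_rot: [0.729, 0.685, 0.001, -0.001]
ft_force: [2.0, 11.8, 4.9]
grip_width: 0.0006
grip_force: 5.7
```

Call:
arm_command(delta_rot=[[0,0,0],[0,0,0]], delta_pos=[[-0.0004,0,0],[-0.0004,0,0]], gripper=[1,1])

```text
time: 19.92
position: [0.5937, -0.1247, 0.0618]
tool_rot: [0.729, 0.685, 0.001, -0.001]
ft_force: [2.6, 10.8, 4.7]
grip_width: 0.0008
grip_force: 5.6
```

The tool no longer advances and the force is above 10 N, so this is the stop. Backing away slowly.

Call:
arm_command(delta_rot=[[0,0,0],[0,0,0],[0,0,0],[0,0,0],[0,0,0],[0,0,0],[0,0,0],[0,0,0],[0,0,0],[0,0,0],[0,0,0],[0,0,0]], delta_pos=[[0.002,0,0],[0.004,0,0],[0.006,0,0],[0.009,0,0],[0.012,0,0],[0.015,0,0],[0.018,0,0],[0.021,0,0],[0.024,0,0],[0.027,0,0],[0.03,0,0],[0.033,0,0]], gripper=[1,1,1,1,1,1,1,1,1,1,1,1])

```text
time: 20.92
position: [0.5959, -0.0945, 0.0616]
tool_rot: [0.728, 0.685, -0.0, 0.001]
ft_force: [-0.1, 0.7, 0.2]
grip_width: 0.0006
grip_force: 0.0
```

No contact at -0.0945, so the drawer has stayed in, latched. I'll move clear and check once.

Call:
arm_command(delta_rot=[[0,0,0],[0,0,0],[0,0,0],[0,0,0],[0,0,0],[0,0,0],[0,0,0],[0,0,0],[0,0,0],[0,0,0],[0,0,0],[0,0,0]], delta_pos=[[0.015,0,0],[0.04,0,0],[0.07,0,0],[0.1,0,0],[0.13,0,0],[0.14,0,-0.03],[0.14,0,-0.07],[0.14,0,-0.11],[0.14,0,-0.15],[0.14,0,-0.15],[0.14,0,-0.15],[0.14,0,-0.15]], gripper=[1,1,1,1,1,1,1,1,1,1,1,1])

```text
time: 21.92
position: [0.6035, 0.0465, 0.2114]
tool_rot: [0.728, 0.685, -0.0, 0.0]
ft_force: [-0.3, -0.1, -0.1]
grip_width: 0.0004
grip_force: 0.0
```

```bash
python3 - <<'E'
from h import *
from rig import viewer
t=viewer.camera("top")["pixels"];s=viewer.camera("side")["pixels"]
cv2.imwrite("pics/end.png",np.hstack([cv2.resize(t[150:300,340:490],(400,400)),cv2.resize(s[100:220,280:430],(400,320)).__array__()[:400] if 0 else cv2.resize(s[90:240,280:430],(400,400))]))
E
```

```text
(no output)
```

View pics/end.png

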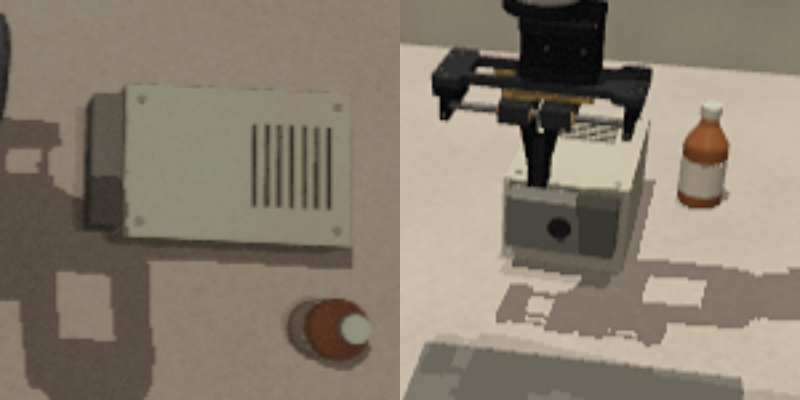

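The drawer is shut, its front about 30 mm proud as at the start; the mat is empty where the filter lay, and the arm is clear.

```bash
python3 -c "
from rig import robot
print(robot.hand_in())"
```

```text
the job is handed in; nothing more can be done
None
```

The job is handed in with the drawer latched shut on the filter, which lay flat in the tray when I last saw it, before closing; no verdict came back, and the one risk is that my first press read 20.3 N at the wrist, right at the 20 N limit, because I batched those presses without checking the force in between.

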